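Slide the thin shim over the bench edge and lay it on the rest

ROBOT

A 7-joint arm with a two-finger parallel gripper is mounted at the origin on the work surface; the furniture and walls round the work are solid. World frame = base frame: x ahead of the robot, y to its left, z up, the work surface at z = 0. Lengths are in m, angles in rad, forces in N, time in s.
With the tool pointing down it reaches from about 0.425 to 0.875 m from the base axis. Payload 9.9 kg.
Tool frame: the origin (TCP) lies between the finger pads; the fingertips stand 17 mm ahead of it and the grasp point (between the pads) lies 2 mm behind it; z points along the fingers, y is the direction in which the jaws open and shut (so a half turn about z gives the same grasp; the last joint's range is limited). The gripper opens to 85 mm and grips with 20 to 120 N. Pads are 22 mm wide; open, the fingers measure 114 mm over their backs; the gripper's body (76 mm by 85 mm) begins 54 mm behind the grasp point. The pads swing forward as they close: fully open they stand 13 mm farther back than shut.
Start: joints at [1.122, 0.576, 0.025, 1.437, -0.015, 1.129, -0.057], TCP at [0.241, -0.631, 0.248] pointing down, gripper open.
Joint ranges: [-2.76, 2.76], [-0.34, 2.15], [-1.52, 1.57], [0.19, 2.46], [-1.09, 4.23], [0.17, 1.99], [-2.82, 2.82]. Speed limits (rad/s): [2.22, 2.22, 3.01, 3.01, 3.14, 3.14, 3.14].

INTERFACE

Orientations are given as a unit quaternion [w, x, y, z].
In Python, from workcell import env gives the robot as it stands.
- The arm moves only by the tool send_rows, never from a script. Its argument "increments" is a list that holds one entry, the list of rows, each a list of 4 numbers: the shift along the tool's x, y, z in mm, then the turn about the tool's z in degrees. In form: [[[tx, ty, tz, twist], ...]]. A call has 1 to 5 rows; each row is the pose to reach, as a shift and turn from the pose measured when the call began, along the tool's axes at that moment; what a row does not reach only later rows make up. A row lasts 1/10 s, in which the tool goes at most 50 mm and 8.59 degrees, less where a joint would pass 70% of its speed; a pose out of reach is approached as far as the arm can. A call with a gripper value outside its range is refused whole. "claw" is the gripper command: -1 is fully open, 1 is shut, values between are in proportion, set as the call begins (left out, the last holds). The fingers move at their own pace and stop on an object; the grip force is fixed at half the most. Time passes only in rows, so rows that repeat a pose let the fingers close. It gives the time, the measured TCP pose, the force and the opening at its end, in the units of the state.
- env.state(): the state, without advancing time (a new reading comes with each control period).
- env.read_camera(name): name is "scene" or "top" or "wrist"; returns a dict with "frame" (420x560x3 uint8, red, green, blue), "fovy" (degrees; the focal length in pixels is half the picture's height over the tangent of half this angle, whatever the lens; pixels are square), "cx", "cy" (the principal point, pixels), "pose" (4x4, takes a point from camera to world coordinates); the wrist camera has in their place "tool_from_camera" (4x4, takes a point from camera to tool coordinates, whose origin is the TCP and whose axes are the flange's). Camera axes: x right, y up, looking along -z (the intrinsics and any distortion apply to the point x, -y, -z); pixel columns grow to the right and rows downward; lengths in m; the calibration is good to about 2 mm. The wrist camera is an equidistant fisheye: a pixel r from the principal point sees the ray r / f radians off the axis. A picture is of the moment at which its call begins: read the wrist's pose just before it. There is no depth.
- env.sign_off(): hands the job in, once; it reports no verdict.
The state is a dict: "clock": time; "q": joint angles; "joint_velocities": joint speeds; "tau": joint torques, N m; "tool_pos": TCP position; "orientation": TCP orientation; "contact_force": force on the tool from outside, world axes, zero at the start; "moment": the same for the moment, N m; "grip_width": opening from 0.0 (shut) to 1.0 (fully open).
Only numpy, scipy, OpenCV 4.12 (cv2) and the standard library are available. Lean on these libraries where they do the work, as an engineer would, in place of code of your own. Each camera call takes 0.05 s, during which the arm holds its last target.

TASK

The longer of the two thin steel shim strips lies too flat on the bench to be picked up. Slide it along the bench until a good third of its length sticks out over the bench's right-hand edge, grip it by the part that sticks out, and lay it flat and centred across the two battens of the wooden rest, its length crossing them squarely. Leave the shorter strip where it is.

Things in the scene. Friction and masses are not known exactly. Their poses are not given: they have to be found in the camera images.
- long_shim_center (a point): Centre (half-way up) of the long shim: bare steel strip 130 mm long (its y axis), 50 mm wide (x axis), 3 mm thick, 0.09 to 0.17 kg, a small dark dot near each end, loose and flat on the bench, +y end away from the bench edge. Its underside slides easily (friction 0.3), its top less so: pressing on it with shut fingertips (5 to 20 N, kept up on the way) and moving sideways drags it along.
- bench_edge (a point): A point on the straight right-hand edge of the bench top, at its height (z = 0). The edge runs along world x; the bench is on its +y side, with free air on its -y side (60 mm or more out and down). Does not move. A tall machine stands on this side of the bench beyond x = 0.60 m: after lifting, carry the strip back to about x = 0.45 m before swinging over to the rest.
- rest_top (a point): Centre of the top of the wooden rest, 32 mm above the bench: a base board 110 mm (x axis) by 60 mm (y axis), 10 mm thick, fixed to the bench, with two battens along its x axis, each 110 mm long and 10 mm wide, their centre lines 20 mm either side of the middle (y = -20 and +20 mm), their tops at the height of this point. The shim lies on both battens with its length along the rest's y axis, so that its ends stick out freely.
- short_shim_center (a point): Centre (half-way up) of the short shim, to be left alone: the same 50 mm wide, 3 mm thick bare steel strip but only 75 mm long (its y axis), with one dark dot in the middle, loose and flat on the bench.

How it is judged:
On the way:
1. the long shim, lying flat at bench height, sticks out over the right-hand bench edge by about 25 mm or more (y of long_shim_center in the frame of bench_edge below 0.04 m and z of long_shim_center in the frame of bench_edge between -0.004 and 0.006 m and angle between the z axis of long_shim_center and the z axis of bench_edge, either way round below 0.1 rad), for 0.2 s.
At the end, for the whole second after the job is handed in: The long shim lies flat (within 0.1 rad) on both battens of the rest, its centre within 25 mm of the rest's centre along the battens and within 15 mm across them, its length square to the battens within 0.25 rad (14 degrees), released (x of long_shim_center in the frame of rest_top between -0.025 and 0.025 m and y of long_shim_center in the frame of rest_top between -0.015 and 0.015 m and z of long_shim_center in the frame of rest_top between -0.003 and 0.006 m and angle between the z axis of long_shim_center and the z axis of rest_top, either way round below 0.1 rad and angle between the y axis of long_shim_center and the y axis of rest_top, either way round below 0.25 rad); the robot touches nothing.
It fails at once if the short shim is moved more than 20 mm (distance of short_shim_center from where it was at the start of the episode above 0.02 m).
It also fails if it takes over 51 s, if anything falls off the work surface, if the arm or the gripper's body presses on something with over 40 N, if the wrist force passes 120 N, or if a joint passes its speed limit or range.

## Working session

There is one attempt and no reset: what is moved stays moved. The work goes in short steps, Python scripts to look and compute and a tool call to move; the robot and the scene stay as the last step left them, time stands still between calls to the robot, and variables do not carry over. Pictures are saved under pics/ and viewed, and the job is handed in when it is done.

Besides the shell and the picture viewer there is one more tool, called after "Request:" by a JSON object that holds its "method" and its "body". send_rows: Moves the arm, as the interface text tells. Its arguments: {"type":"object","properties":{"increments":{"type":"array","items":{"type":"array","items":{"type":"array","items":{"type":"number"}}}},"claw":{"type":"number"}},"required":["increments"]}

```bash
mkdir -p pics; ls; cat > h.py <<'E'
import numpy as np,cv2,json
from workcell import env
def snap(n,f):
    r=env.read_camera(n); cv2.imwrite('pics/'+f,cv2.cvtColor(r['frame'],cv2.COLOR_RGB2BGR)); return r
def px2w(r,u,v,z):
    f=r['frame'].shape[0]/2/np.tan(np.radians(r['fovy'])/2)
    d=np.array([(u-r['cx'])/f,-(v-r['cy'])/f,-1.]); P=np.array(r['pose'])
    d=P[:3,:3]@d; o=P[:3,3]; return o+d*(z-o[2])/d[2]
E
python3 - <<'E'
from h import *
s=env.state(); print({k:np.round(v,3).tolist() for k,v in s.items()})
for n in ('top','scene'):
    r=snap(n,n+'0.png'); print(n,{k:np.round(v,3).tolist() for k,v in r.items() if k!='frame'})
E
```

```text
pics
{'clock': 0.0, 'q': [1.122, 0.577, 0.025, 1.438, -0.015, 1.129, -0.057], 'joint_velocities': [-0.001, 0.001, 0.001, 0.001, -0.0, -0.001, -0.001], 'tau': [0.0, -76.577, 2.25, -28.597, 0.015, 0.012, 0.0], 'tool_pos': [0.241, -0.63, 0.247], 'orientation': [-0.001, 0.983, 0.181, -0.0], 'contact_force': [-0.145, -0.237, 0.498], 'moment': [0.002, 0.037, 0.005], 'grip_width': 1.003}
top {'fovy': 46.803, 'cx': 275.503, 'cy': 219.388, 'pose': [[-0.017, 0.994, -0.104, 0.378], [-0.999, -0.021, -0.04, -0.133], [-0.042, 0.104, 0.994, 1.011], [0.0, 0.0, 0.0, 1.0]]}
scene {'fovy': 57.588, 'cx': 282.385, 'cy': 211.226, 'pose': [[0.742, 0.314, -0.592, -0.032], [-0.67, 0.343, -0.658, -0.655], [-0.003, 0.885, 0.465, 0.465], [0.0, 0.0, 0.0, 1.0]]}
```

View pics/top0.png

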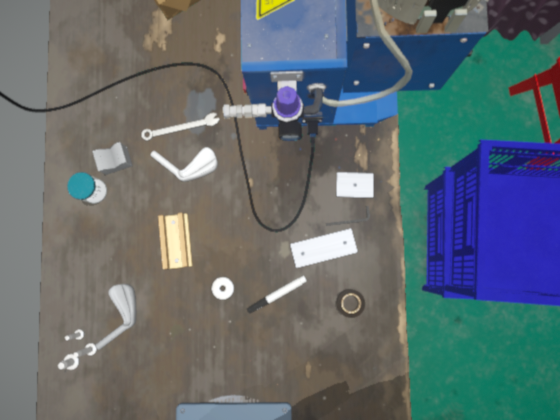

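View pics/scene0.png

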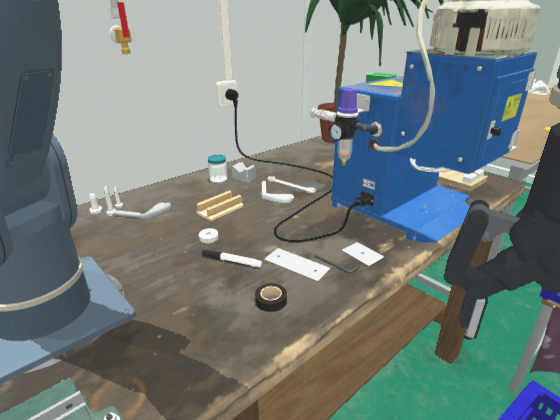

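```bash
python3 - <<'E'
from h import *
im=cv2.imread('pics/top0.png')
a=im[160:320,270:420]; cv2.imwrite('pics/c1.png',cv2.resize(a,None,fx=3.7,fy=3.7,interpolation=cv2.INTER_CUBIC))
a=im[200:280,150:205]; cv2.imwrite('pics/c2.png',cv2.resize(a,None,fx=7,fy=7,interpolation=cv2.INTER_CUBIC))
E
```

```text
(no output)
```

View pics/c1.png

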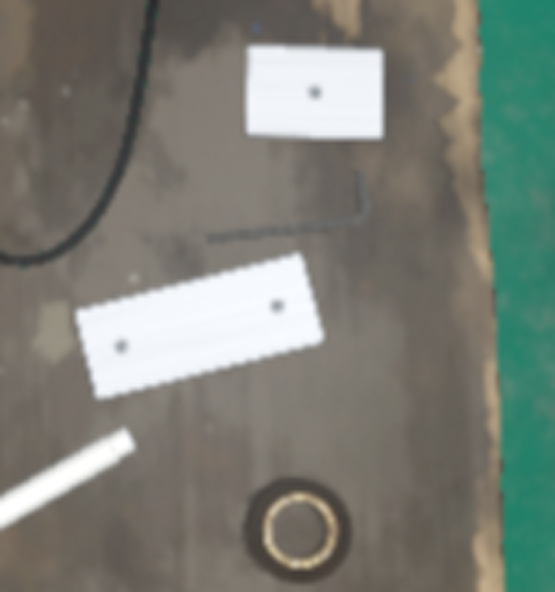

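View pics/c2.png

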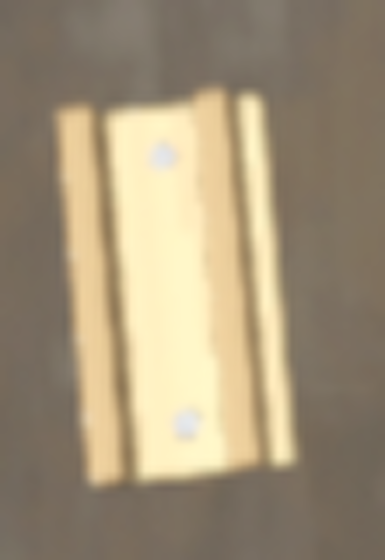

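```bash
python3 - <<'E'
from h import *
r=snap('top','t1.png')
c=lambda u,v,z:px2w(r,270+(u+.5)/3.7-.5,160+(v+.5)/3.7-.5,z)
d=lambda u,v,z:px2w(r,150+(u+.5)/7-.5,200+(v+.5)/7-.5,z)
L=[c(*p,.003) for p in [(76,310),(302,254),(323,340),(97,398)]]
print('long',np.round(L,4),np.mean(L,0),[np.linalg.norm(L[i]-L[i-1]) for i in range(4)])
D=[c(121,346,.003),c(277,306,.003)];print('dots',np.round(D,4),np.mean(D,0)); v=D[0]-D[1];print('ang of y axis',np.degrees(np.arctan2(v[1],v[0])))
S=[c(*p,.003) for p in [(247,46),(383,48),(383,137),(247,133)]];print('short',np.round(S,4),np.mean(S,0))
print('edge',c(478,60,0),c(490,260,0),c(503,560,0))
print('tape',c(298,530,0.01),'hexkey',c(208,240,0),c(362,218,0),c(358,175,0))
B=[d(75,107,.032),d(105,484,.032),d(211,91,.032),d(244,465,.032)]
print('rest',np.round(B,4),np.mean(B,0)); v=B[0]-B[1]+B[2]-B[3];print('x axis ang',np.degrees(np.arctan2(v[1],v[0])),np.linalg.norm(v)/2, np.linalg.norm((B[0]+B[1]-B[2]-B[3])/2))
E
```

```text
long [[ 0.4336 -0.1214  0.003 ]
 [ 0.4625 -0.2486  0.003 ]
 [ 0.4142 -0.2586  0.003 ]
 [ 0.3842 -0.1321  0.003 ]] [ 0.42361233 -0.19015905  0.003     ] [np.float64(0.05052785282400967), np.float64(0.13046653435880318), np.float64(0.04935338836274625), np.float64(0.1300353033596794)]
dots [[ 0.4129 -0.1461  0.003 ]
 [ 0.4336 -0.2337  0.003 ]] [ 0.42327892 -0.18992126  0.003     ]
ang of y axis 103.29931108972269
short [[ 0.5816 -0.2215  0.003 ]
 [ 0.5785 -0.298   0.003 ]
 [ 0.5277 -0.2961  0.003 ]
 [ 0.5317 -0.22    0.003 ]] [ 0.55488444 -0.25889106  0.003     ]
edge [ 0.57085406 -0.35161912  0.        ] [ 0.45722182 -0.35336184  0.        ] [ 0.29172889 -0.35317994  0.        ]
tape [ 0.31029327 -0.24055816  0.01      ] hexkey [ 0.47176046 -0.19650028  0.        ] [ 0.48236842 -0.28314414  0.        ] [ 0.50678719 -0.28179724  0.        ]
rest [[0.4958 0.1438 0.032 ]
 [0.3856 0.1341 0.032 ]
 [0.4997 0.1035 0.032 ]
 [0.3904 0.0935 0.032 ]] [0.4428552  0.11871358 0.032     ]
x axis ang 5.124721346191856 0.11020362248075384 0.04067167352251615
```

```bash
cat > to.py <<'E'
import sys
from h import *
from scipy.spatial.transform import Rotation as R
# usage: to.py x y z yaw(of tool x, deg)
s=env.state(); q=s['orientation']; M=R.from_quat([q[1],q[2],q[3],q[0]]).as_matrix()
p=np.array(s['tool_pos']); yaw=np.degrees(np.arctan2(M[1,0],M[0,0]))
t=np.array([float(a) for a in sys.argv[1:4]]); ty=float(sys.argv[4])
print('t',round(s['clock'],2),'p',np.round(p,4),'yaw',round(yaw,2),'zaxis',np.round(M[:,2],3),'F',np.round(s['contact_force'],1),'w',np.round(s['grip_width'],3),'q7',np.round(s['q'][6],2))
print('shift mm',np.round(M.T@(t-p)*1000,1),'twist',round(-((ty-yaw+180)%360-180),1))
E
python3 to.py .418 -.169 .09 103.3
```

```text
t 0.15 p [ 0.2407 -0.6303  0.2477] yaw 20.9 zaxis [-0.     0.001 -1.   ] F [0.4 0.1 0.3] w 1.003 q7 -0.06
shift mm [ 330.2 -367.5  158.1] twist -82.4
```

Request:
{"method": "send_rows", "body": {"increments": [[[25,-28,5,-8],[57,-64,10,-16],[90,-100,15,-24],[123,-137,20,-32],[155,-173,25,-40]]], "claw": 1}}

```text
clock: 0.65
tool_pos: [0.3241, -0.4113, 0.2226]
orientation: [-0.001, 0.861, 0.509, 0.0]
contact_force: [1.6, 0.2, -0.6]
grip_width: 0.142
```

```bash
python3 to.py .418 -.169 .09 103.3
```

```text
t 0.65 p [ 0.3241 -0.4113  0.2226] yaw 61.24 zaxis [-0.     0.001 -1.   ] F [ 1.6  0.2 -0.6] w 0.142 q7 0.22
shift mm [257.4 -34.1 132.9] twist -42.1
```

Request:
{"method": "send_rows", "body": {"increments": [[[45,-6,20,-8],[90,-12,40,-16],[135,-18,60,-24],[180,-24,80,-32],[220,-30,105,-40]]]}}

```text
clock: 1.15
tool_pos: [0.4046, -0.202, 0.1177]
orientation: [0.0, 0.632, 0.775, 0.001]
contact_force: [0.7, -0.7, -0.3]
grip_width: 0.002
```

```bash
python3 to.py .418 -.169 .035 103.3
```

```text
t 1.15 p [ 0.4046 -0.202   0.1177] yaw 101.58 zaxis [ 0.001  0.001 -1.   ] F [ 0.7 -0.7 -0.3] w 0.002 q7 0.25
shift mm [29.5 19.7 82.8] twist -1.7
```

Request:
{"method": "send_rows", "body": {"increments": [[[15,10,30,-1],[29,20,60,-2],[29,20,80,-2],[29,20,83,-2],[29,20,83,-2]]]}}

```text
clock: 1.65
tool_pos: [0.4181, -0.1695, 0.0346]
orientation: [-0.0, 0.619, 0.786, 0.0]
contact_force: [-0.3, -0.7, 0.1]
grip_width: -0.002
```

```bash
python3 to.py .418 -.169 .02 103.3; python3 -c "
from h import *
snap('top','t2.png');snap('scene','s2.png')
im=cv2.imread('pics/t2.png')[160:320,270:420]; cv2.imwrite('pics/c3.png',cv2.resize(im,None,fx=3.7,fy=3.7))"
```

```text
t 1.65 p [ 0.4181 -0.1695  0.0346] yaw 103.58 zaxis [-0.     0.001 -1.   ] F [-0.3 -0.7  0.1] w -0.002 q7 0.09
shift mm [ 0.5  0.  14.6] twist 0.3
```

View pics/s2.png

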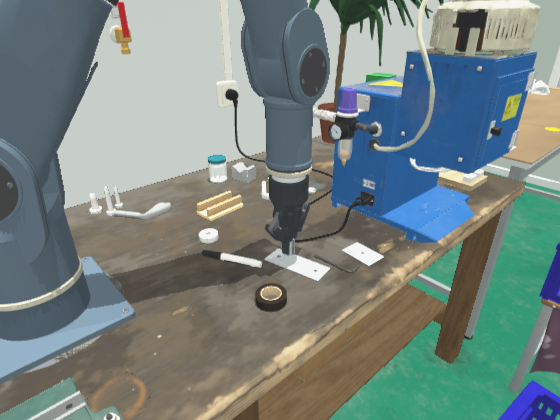

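The fingertips (290,258) hover over the far half of the long strip. Now lowering gently to contact.

Request:
{"method": "send_rows", "body": {"increments": [[[0,0,8,0],[0,0,12,0],[0,0,13,0],[0,0,14,0],[0,0,14,0]]]}}

```text
clock: 2.25
tool_pos: [0.4187, -0.1701, 0.0215]
orientation: [0.001, 0.619, 0.785, 0.001]
contact_force: [0.0, 0.2, -0.8]
grip_width: -0.003
```

Request:
{"method": "send_rows", "body": {"increments": [[[0,0,1,0],[0,0,2,0],[0,0,2.5,0],[0,0,2.5,0]]]}}

```text
clock: 2.65
tool_pos: [0.4188, -0.1701, 0.02]
orientation: [0.001, 0.619, 0.786, 0.001]
contact_force: [-4.3, 1.9, 21.2]
grip_width: 0.004
```

Request:
{"method": "send_rows", "body": {"increments": [[[-5,-1.2,0.7,0.5],[-11,-2.7,0.7,1],[-17,-4.1,0.7,1.7],[-23,-5.6,0.7,2.3],[-29,-7,0.7,3]]]}}

```text
clock: 3.15
tool_pos: [0.4198, -0.199, 0.02]
orientation: [0.002, 0.639, 0.769, 0.002]
contact_force: [-0.6, 6.4, 13.1]
grip_width: 0.001
```

```bash
python3 to.py .4188 -.230 .0193 97; python3 -c "
from h import *
snap('top','t3.png')
im=cv2.imread('pics/t3.png')[160:320,270:420]; cv2.imwrite('pics/c3.png',cv2.resize(im,None,fx=3.7,fy=3.7))"
```

```text
t 3.15 p [ 0.4198 -0.199   0.02  ] yaw 100.61 zaxis [ 0.005  0.    -1.   ] F [-0.6  6.4 13.1] w 0.001 q7 0.1
shift mm [-30.2  -6.7   0.7] twist 3.6
```

View pics/c3.png

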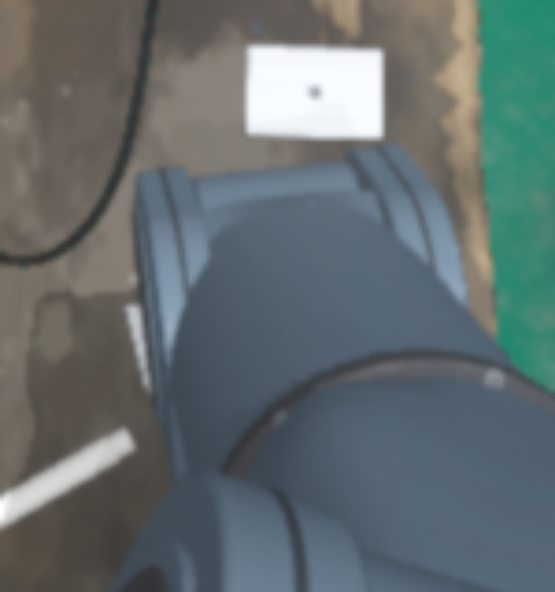

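Request:
{"method": "send_rows", "body": {"increments": [[[-7,-1.3,0.7,0.9],[-15,-2.8,0.7,1.8],[-22,-4.1,0.7,2.6],[-30,-5.8,0.7,3.4],[-38,-7.5,0.7,4.2]]]}}

```text
clock: 3.7
tool_pos: [0.4204, -0.2382, 0.0201]
orientation: [0.003, 0.667, 0.745, 0.002]
contact_force: [-0.2, 4.6, 11.7]
grip_width: 0.0
```

```bash
python3 to.py .419 -.280 .0193 92; python3 -c "
from h import *
snap('scene','s4.png')"
```

```text
t 3.7 p [ 0.4204 -0.2382  0.0201] yaw 96.36 zaxis [ 0.007 -0.    -1.   ] F [-0.2  4.6 11.7] w 0.0 q7 0.13
shift mm [-41.4  -6.    0.8] twist 4.4
```

View pics/s4.png

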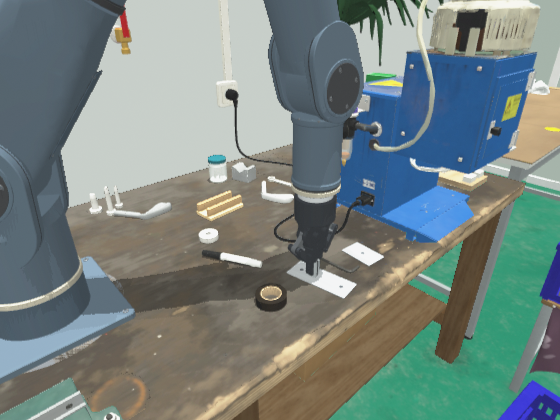

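Dragging well; strip centre near (320,278), still following the tips.

Request:
{"method": "send_rows", "body": {"increments": [[[-8,-1,0.8,0.9],[-16,-2,0.8,1.8],[-24,-3.2,0.8,2.6],[-32,-4.5,0.8,3.4],[-40,-6,0.8,4.2]]]}}

```text
clock: 4.25
tool_pos: [0.4197, -0.2795, 0.0201]
orientation: [0.004, 0.694, 0.72, 0.003]
contact_force: [-0.2, 4.9, 12.8]
grip_width: 0.0
```

```bash
python3 to.py .419 -.313 .0193 90; python3 -c "
from h import *
r=snap('scene','s5.png')
im=cv2.imread('pics/s5.png')[220:370,250:430]; cv2.imwrite('pics/c5.png',cv2.resize(im,None,fx=4,fy=4,interpolation=cv2.INTER_CUBIC))"
```

```text
t 4.25 p [ 0.4197 -0.2795  0.0201] yaw 92.08 zaxis [ 0.009 -0.001 -1.   ] F [-0.2  4.9 12.8] w 0.0 q7 0.15
shift mm [-33.5  -2.    0.8] twist 2.1
```

View pics/c5.png

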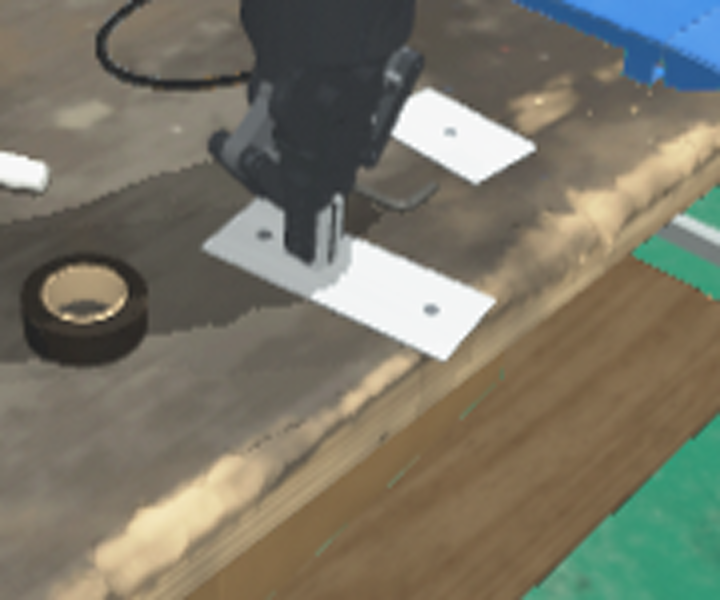

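```bash
python3 - <<'E'
from h import *
r=env.read_camera('scene')
c=lambda u,v,z:px2w(r,250+(u+.5)/4-.5,220+(v+.5)/4-.5,z)
print(c(495,299,.003),c(444,360,.003),c(203,247,.003));D=[c(264,235,.003),c(431,310,.003)];print(np.array(D),np.mean(D,0))
print('edge',c(430,367,0),c(490,320,0))
E
```

```text
[ 0.45948341 -0.3575779   0.003     ] [ 0.40969979 -0.36688643  0.003     ] [ 0.3871185  -0.24021824  0.003     ]
[[ 0.41558279 -0.25356141  0.003     ]
 [ 0.43171528 -0.34257693  0.003     ]] [ 0.42364904 -0.29806917  0.003     ]
edge [ 4.04519137e-01 -3.63643905e-01  5.55111512e-17] [ 4.49039067e-01 -3.62814101e-01 -5.55111512e-17]
```

Request:
{"method": "send_rows", "body": {"increments": [[[-8,-0.4,0.8,1],[-16,-0.7,0.8,2],[-24,-1,0.8,3],[-32,-1.3,0.8,4],[-37,-1.5,0.8,5]]]}}

```text
clock: 4.85
tool_pos: [0.4202, -0.3177, 0.0201]
orientation: [0.004, 0.725, 0.688, 0.003]
contact_force: [0.7, 4.9, 11.6]
grip_width: -0.002
```

```bash
python3 to.py .419 -.313 .0193 90; python3 -c "
from h import *
r=snap('scene','s6.png')
im=cv2.imread('pics/s6.png')[220:370,250:430]; cv2.imwrite('pics/c6.png',cv2.resize(im,None,fx=4,fy=4,interpolation=cv2.INTER_CUBIC))"
```

```text
t 4.85 p [ 0.4202 -0.3177  0.0201] yaw 86.98 zaxis [ 0.011 -0.002 -1.   ] F [ 0.7  4.9 11.6] w -0.002 q7 0.16
shift mm [ 4.7 -1.4  0.8] twist -3.0
```

View pics/c6.png

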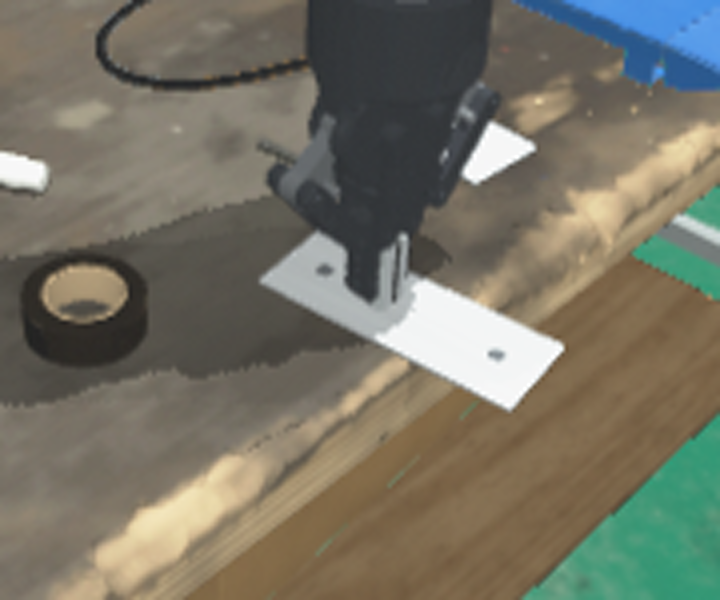

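```bash
python3 - <<'E'
from h import *
r=env.read_camera('scene')
c=lambda u,v,z:px2w(r,250+(u+.5)/4-.5,220+(v+.5)/4-.5,z)
print(c(564,347,.003),c(512,411,.003),c(261,281,.003));D=np.array([c(324,271,.003),c(497,355,.003)]);print(D,np.mean(D,0)); v=D[0]-D[1];print(np.degrees(np.arctan2(v[1],v[0])))
# draw y=-0.353,z=0 line
from numpy.linalg import inv
f=210/np.tan(np.radians(r['fovy'])/2);im=cv2.imread('pics/s6.png');big=cv2.resize(im[220:400,200:440],None,fx=3.3,fy=3.3,interpolation=cv2.INTER_CUBIC)
for y,col in((-.353,(0,0,255)),(-.36,(255,0,0))):
  P=[]
  for x in(.3,.6):
    p=inv(np.array(r['pose']))@[x,y,0,1];P.append((int((r['cx']+f*p[0]/-p[2]-200+.5)*3.3),int((r['cy']+f*p[1]/p[2]-220+.5)*3.3)))
  cv2.line(big,P[0],P[1],col,1)
cv2.imwrite('pics/c7.png',big)
E
```

```text
[ 0.45537379 -0.39728545  0.003     ] [ 0.40596052 -0.40504544  0.003     ] [ 0.38939204 -0.27648715  0.003     ]
[[ 0.41658984 -0.291419    0.003     ]
 [ 0.42936473 -0.38051551  0.003     ]] [ 0.42297729 -0.33596726  0.003     ]
98.1596042087848
```

View pics/c7.png

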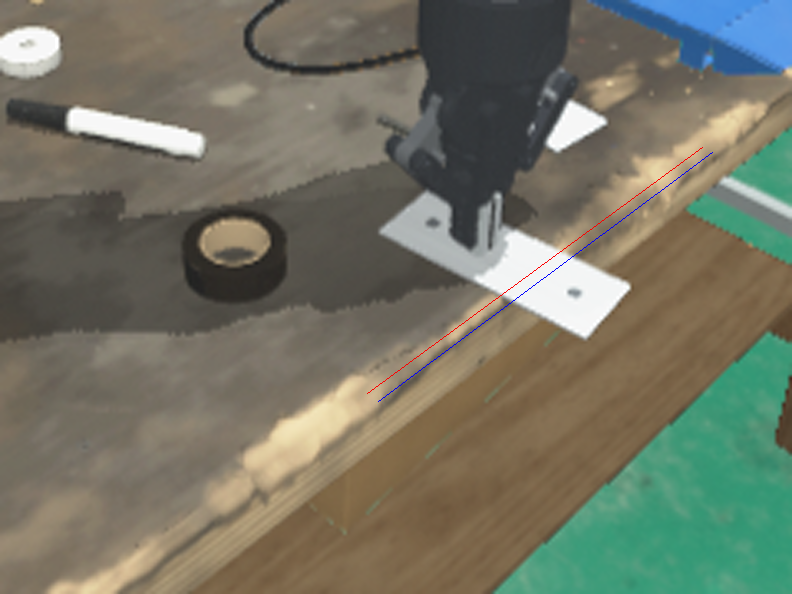

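Request:
{"method": "send_rows", "body": {"increments": [[[-2,0,0.8,0],[-5,0.2,0.8,0],[-5.5,0.2,0.8,0],[-5.5,0.2,0.8,0],[-5.5,0.2,0,0]]]}}

```text
clock: 5.45
tool_pos: [0.4204, -0.3236, 0.0204]
orientation: [0.005, 0.726, 0.688, 0.003]
contact_force: [-0.5, -0.4, -0.1]
grip_width: -0.001
```

Request:
{"method": "send_rows", "body": {"increments": [[[0,0,-3,0],[0,0,-10,0],[0,0,-25,0],[0,0,-50,0],[0,0,-80,0]]]}}

```text
clock: 5.95
tool_pos: [0.4188, -0.3231, 0.101]
orientation: [0.004, 0.726, 0.688, 0.003]
contact_force: [0.3, -0.3, -0.7]
grip_width: -0.001
```

```bash
python3 to.py .429 -.383 .1 98; python3 -c "
from h import *
r=snap('scene','s8.png')
im=cv2.imread('pics/s8.png')[220:370,250:430]; cv2.imwrite('pics/c8.png',cv2.resize(im,None,fx=4,fy=4,interpolation=cv2.INTER_CUBIC))"
```

```text
t 5.95 p [ 0.4188 -0.3231  0.101 ] yaw 86.96 zaxis [ 0.01  -0.002 -1.   ] F [ 0.3 -0.3 -0.7] w -0.001 q7 0.23
shift mm [-59.2  13.4   1.2] twist -11.0
```

View pics/c8.png

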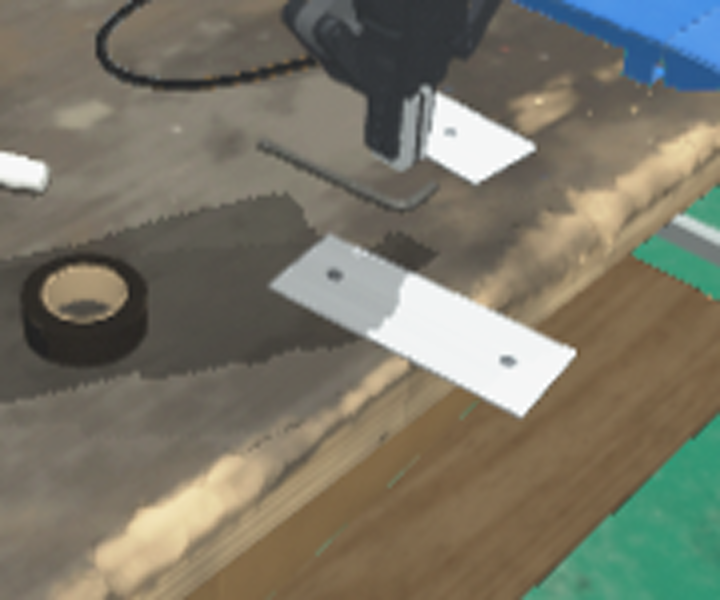

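```bash
python3 - <<'E'
from h import *
r=env.read_camera('scene')
c=lambda u,v,z:px2w(r,250+(u+.5)/4-.5,220+(v+.5)/4-.5,z)
L=np.array([c(*p,.003) for p in((576,350),(523,417),(269,285),(329,235))]);print(L,L.mean(0))
D=np.array([c(334,275,.003),c(508,361,.003)]);print(np.mean(D,0)); v=D[0]-D[1];print(np.degrees(np.arctan2(v[1],v[0])))
E
```

```text
[[ 0.45762103 -0.40192893  0.003     ]
 [ 0.40646219 -0.41016801  0.003     ]
 [ 0.39005464 -0.28097679  0.003     ]
 [ 0.43894899 -0.27485063  0.003     ]] [ 0.42327172 -0.34198109  0.003     ]
[ 0.42381238 -0.34126321  0.003     ]
97.58771477824683
```

Request:
{"method": "send_rows", "body": {"increments": [[[-20,5,0,-5],[-45,10,0,-10],[-60,14,0,-10.6],[-60.5,14,0,-10.6],[-60.5,14,0,-10.6]]], "claw": -1}}

```text
clock: 6.55
tool_pos: [0.4312, -0.3853, 0.1042]
orientation: [0.008, 0.659, 0.752, 0.003]
contact_force: [0.4, 1.4, 0.1]
grip_width: 0.846
```

```bash
python3 to.py .4293 -.3843 -.006 97.6; python3 -c "
from h import *
r=snap('wrist','w8.png');print({k:np.round(v,3).tolist() for k,v in r.items() if k!='frame'})
r=snap('scene','s9.png')"
```

```text
t 6.55 p [ 0.4312 -0.3853  0.1042] yaw 97.48 zaxis [ 0.016 -0.005 -1.   ] F [0.4 1.4 0.1] w 0.846 q7 0.46
shift mm [  2.   -3.4 110.2] twist -0.1
{'fovy': 65.706, 'cx': 282.157, 'cy': 209.546, 'tool_from_camera': [[0.0, 0.945, 0.326, 0.085], [1.0, -0.0, -0.0, -0.001], [0.0, 0.326, -0.945, -0.125], [0.0, 0.0, 0.0, 1.0]]}
```

View pics/w8.png

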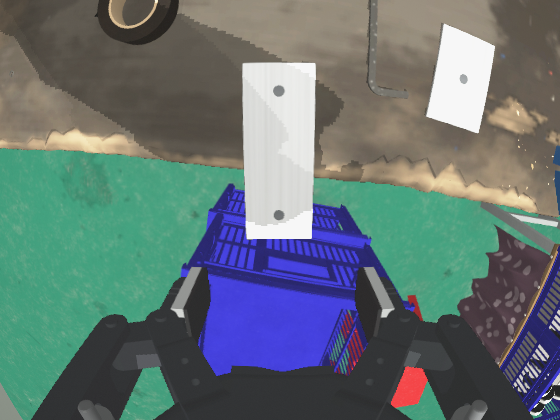

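View pics/s9.png

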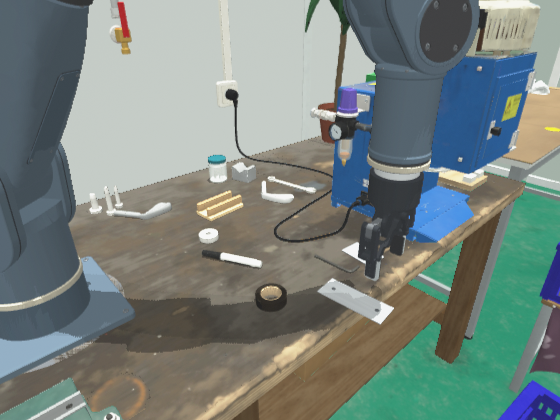

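Request:
{"method": "send_rows", "body": {"increments": [[[1,-2,15,0],[2,-3.4,35,0],[2,-3.4,55,0],[2,-3.4,70,0],[2,-3.4,75,0]]]}}

```text
clock: 7.15
tool_pos: [0.4285, -0.3818, 0.0281]
orientation: [0.006, 0.658, 0.753, 0.003]
contact_force: [-0.3, -1.1, 0.2]
grip_width: 0.999
```

```bash
python3 to.py .4293 -.3843 -.006 97.6; python3 -c "
from h import *
r=snap('wrist','w9.png')"
```

```text
t 7.15 p [ 0.4285 -0.3818  0.0281] yaw 97.64 zaxis [ 0.014 -0.003 -1.   ] F [-0.3 -1.1  0.2] w 0.999 q7 0.4
shift mm [-2.4  0.  34.1] twist 0.0
```

View pics/w9.png

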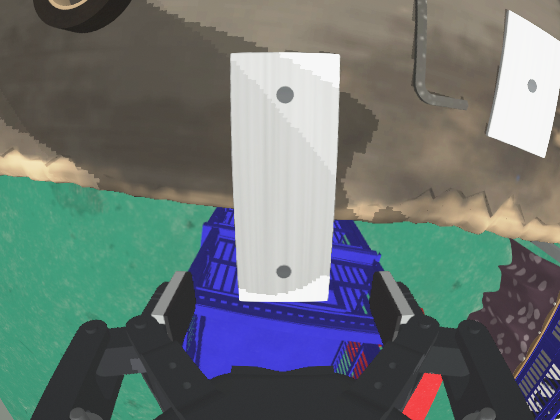

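Request:
{"method": "send_rows", "body": {"increments": [[[-2,0,12,0],[-2.4,0,24,0],[-2.4,0,32,0],[-2.4,0,34,0],[-2.4,0,34,0]]]}}

```text
clock: 7.7
tool_pos: [0.4293, -0.3843, -0.0062]
orientation: [0.006, 0.658, 0.753, 0.003]
contact_force: [1.0, 0.1, -0.3]
grip_width: 1.002
```

```bash
python3 to.py .4293 -.3843 -.006 97.6; python3 -c "
from h import *
r=snap('wrist','w10.png');r=snap('scene','s10.png')
im=cv2.imread('pics/s10.png')[200:350,290:470]; cv2.imwrite('pics/c10.png',cv2.resize(im,None,fx=4,fy=4,interpolation=cv2.INTER_CUBIC))"
```

```text
t 7.7 p [ 0.4293 -0.3843 -0.0062] yaw 97.64 zaxis [ 0.014 -0.003 -1.   ] F [ 1.   0.1 -0.3] w 1.002 q7 0.38
shift mm [ 0.   0.  -0.2] twist 0.0
```

View pics/w10.png

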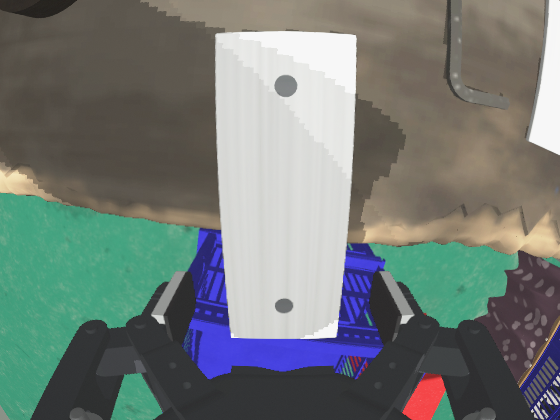

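View pics/c10.png

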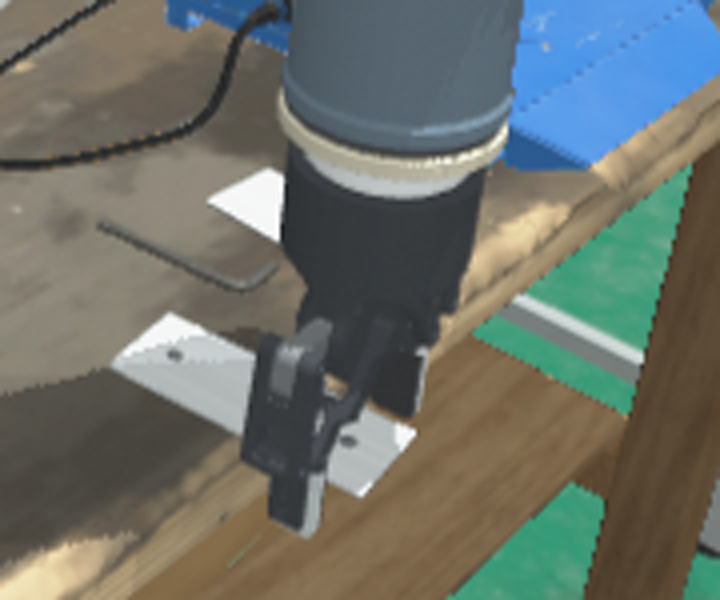

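Fingers straddle the overhang, near finger (290,500) extending below it. Closing.

Request:
{"method": "send_rows", "body": {"increments": [[[0,0,0,0],[0,0,0,0],[0,0,0,0],[0,0,0,0],[0,0,0,0]]], "claw": 1}}

```text
clock: 8.3
tool_pos: [0.4297, -0.3847, -0.0054]
orientation: [0.007, 0.658, 0.753, 0.003]
contact_force: [-0.3, 1.3, 4.0]
grip_width: 0.566
```

```bash
python3 to.py .4293 -.3843 -.006 97.6; python3 -c "
from h import *
r=snap('wrist','w11.png');r=snap('scene','s11.png')
im=cv2.imread('pics/s11.png')[200:350,290:470]; cv2.imwrite('pics/c11.png',cv2.resize(im,None,fx=4,fy=4,interpolation=cv2.INTER_CUBIC))"
```

```text
t 8.3 p [ 0.4297 -0.3847 -0.0054] yaw 97.63 zaxis [ 0.015 -0.004 -1.   ] F [-0.3  1.3  4. ] w 0.566 q7 0.38
shift mm [ 0.5 -0.4  0.6] twist 0.0
```

View pics/c11.png

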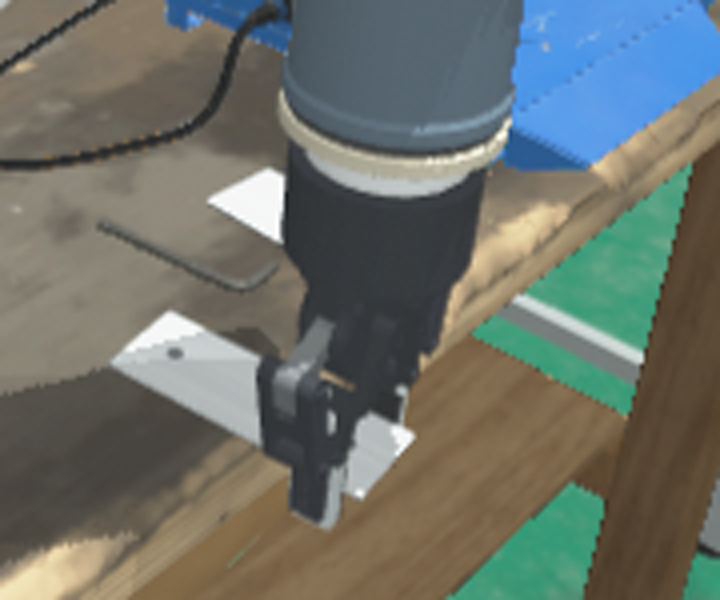

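View pics/w11.png

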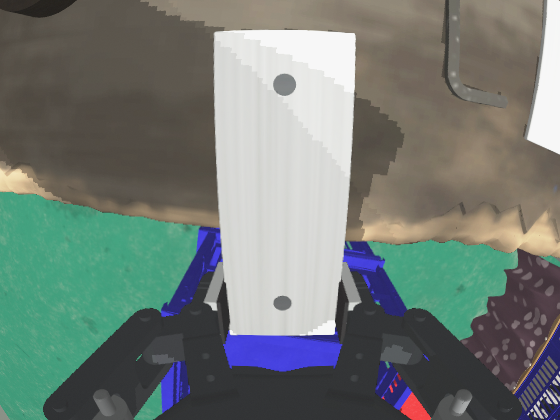

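Gripped at width 0.566 (~48–50 mm, right for the strip). Lifting slowly.

Request:
{"method": "send_rows", "body": {"increments": [[[0,0,-4,0],[0,0,-14,0],[0,0,-30,0],[0,0,-48,0],[0,0,-65,0]]]}}

```text
clock: 8.9
tool_pos: [0.4286, -0.3844, 0.0607]
orientation: [0.007, 0.658, 0.753, 0.003]
contact_force: [-0.3, -0.0, -0.6]
grip_width: 0.563
```

Request:
{"method": "send_rows", "body": {"increments": [[[0,0,-18,0],[0,0,-36,0],[0,0,-54,0],[0,0,-65,0],[0,0,-68,0]]]}}

```text
clock: 9.4
tool_pos: [0.4279, -0.3844, 0.1302]
orientation: [0.008, 0.658, 0.753, 0.003]
contact_force: [-0.0, -0.1, -2.3]
grip_width: 0.562
```

```bash
python3 to.py .4428 .076 .13 95.1; python3 -c "
from h import *
r=snap('wrist','w12.png');r=snap('scene','s12.png')"
```

```text
t 9.4 p [ 0.4279 -0.3844  0.1302] yaw 97.63 zaxis [ 0.016 -0.005 -1.   ] F [-0.  -0.1 -2.3] w 0.562 q7 0.49
shift mm [454.3  75.9  -1.9] twist 2.5
```

View pics/s12.png

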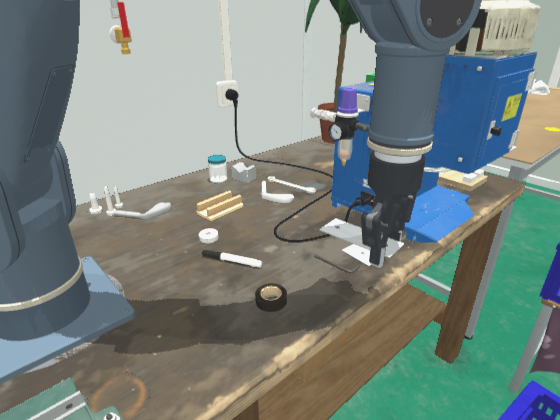

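View pics/w12.png

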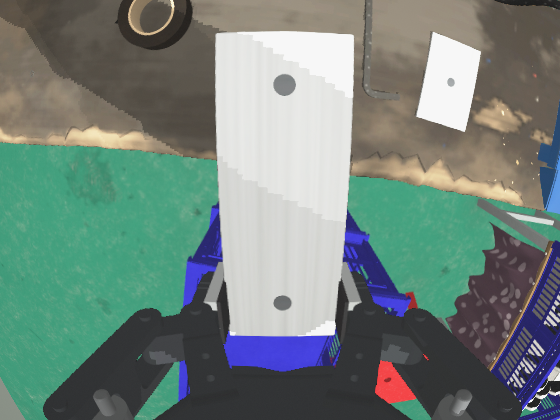

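Request:
{"method": "send_rows", "body": {"increments": [[[20,6,0,0],[50,15,0,0],[85,25,0,0],[125,35,0,0],[165,45,0,0.5]]]}}

```text
clock: 10.0
tool_pos: [0.4497, -0.2131, 0.1277]
orientation: [0.006, 0.662, 0.75, 0.003]
contact_force: [0.7, 1.1, -1.2]
grip_width: 0.561
```

Request:
{"method": "send_rows", "body": {"increments": [[[40,7,0,0.5],[80,13,0,0.5],[120,18,0,1],[160,22,0,1],[195,26,0,1]]]}}

```text
clock: 10.5
tool_pos: [0.4506, -0.0143, 0.1263]
orientation: [0.005, 0.668, 0.744, 0.003]
contact_force: [0.8, -0.8, -1.3]
grip_width: 0.565
```

```bash
python3 to.py .447 .0715 .11 95.1; python3 -c "
from h import *
r=snap('wrist','w13.png')"
```

```text
t 10.5 p [ 0.4506 -0.0143  0.1263] yaw 96.15 zaxis [ 0.012 -0.003 -1.   ] F [ 0.8 -0.8 -1.3] w 0.565 q7 -0.28
shift mm [85.8  5.5 16. ] twist 1.1
```

View pics/w13.png

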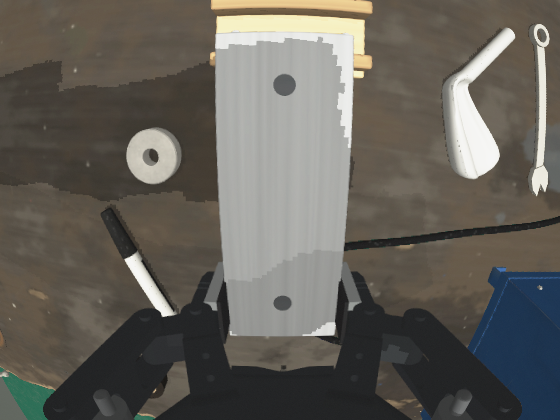

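Request:
{"method": "send_rows", "body": {"increments": [[[25,2,3,0.5],[55,4,6,1],[75,5,10,1.1],[85,5.5,14,1.1],[86,5.5,16,1.1]]]}}

```text
clock: 11.05
tool_pos: [0.4466, 0.0787, 0.1099]
orientation: [0.004, 0.672, 0.74, 0.004]
contact_force: [1.2, -1.1, -0.4]
grip_width: 0.563
```

```bash
python3 to.py .447 .0715 .027 95.1; python3 -c "
from h import *
r=snap('wrist','w14.png');r=snap('top','t14.png');r=snap('scene','s14.png')"
```

```text
t 11.05 p [0.4466 0.0787 0.1099] yaw 95.53 zaxis [ 0.012  0.001 -1.   ] F [ 1.2 -1.1 -0.4] w 0.563 q7 -0.51
shift mm [-7.1 -1.3 82.9] twist 0.4
```

View pics/w14.png

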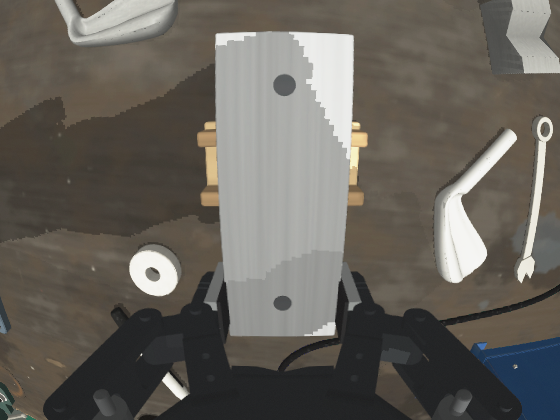

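View pics/s14.png

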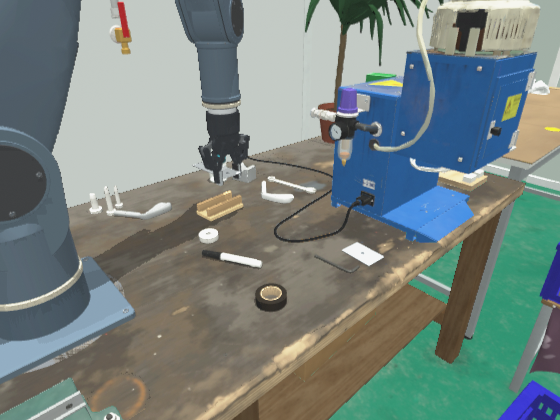

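Request:
{"method": "send_rows", "body": {"increments": [[[-4,-1,10,0.4],[-7,-1.3,25,0.4],[-7,-1.3,42,0.4],[-7,-1.3,52,0.4],[-7,-1.3,54,0.4]]]}}

```text
clock: 11.7
tool_pos: [0.4462, 0.0686, 0.055]
orientation: [0.004, 0.676, 0.737, 0.003]
contact_force: [0.3, 0.1, -0.6]
grip_width: 0.564
```

```bash
python3 to.py .447 .0715 .027 95.1; python3 -c "
from h import *
r=snap('wrist','w15.png')"
```

```text
t 11.7 p [0.4462 0.0686 0.055 ] yaw 94.88 zaxis [ 0.01  -0.001 -1.   ] F [ 0.3  0.1 -0.6] w 0.564 q7 -0.57
shift mm [ 2.9  0.8 28.1] twist -0.2
```

View pics/w15.png

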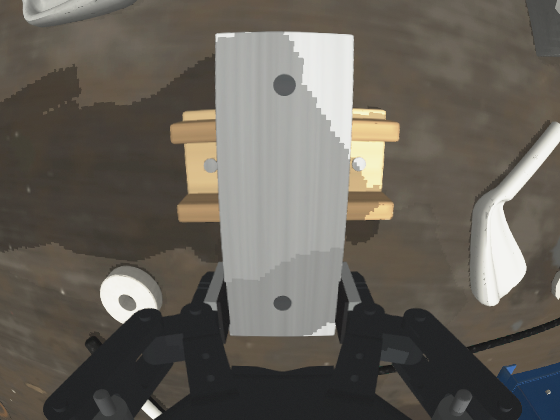

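Request:
{"method": "send_rows", "body": {"increments": [[[2,0.5,8,0],[3,0.8,16,0],[3,0.8,22,0],[3,0.8,25,0],[3,0.8,26,0]]]}}

```text
clock: 12.25
tool_pos: [0.447, 0.0719, 0.0291]
orientation: [0.004, 0.676, 0.737, 0.003]
contact_force: [0.5, 0.2, -1.2]
grip_width: 0.568
```

```bash
python3 to.py .447 .0715 .027 95.1
```

```text
t 12.25 p [0.447  0.0719 0.0291] yaw 94.92 zaxis [ 0.01  -0.001 -1.   ] F [ 0.5  0.2 -1.2] w 0.568 q7 -0.61
shift mm [-0.4 -0.1  2.1] twist -0.2
```

Request:
{"method": "send_rows", "body": {"increments": [[[0,0,0.5,0],[0,0,1,0],[0,0,1.5,0],[0,0,2,0],[0,0,2,0]]]}}

```text
clock: 12.75
tool_pos: [0.4471, 0.0719, 0.0272]
orientation: [0.004, 0.676, 0.737, 0.003]
contact_force: [-0.3, -1.1, -0.4]
grip_width: 0.567
```

Request:
{"method": "send_rows", "body": {"increments": [[[0,0,0.5,0],[0,0,1,0],[0,0,1.5,0],[0,0,1.5,0]]]}}

```text
clock: 13.15
tool_pos: [0.4472, 0.0719, 0.026]
orientation: [0.004, 0.676, 0.737, 0.003]
contact_force: [-1.5, -0.8, 10.1]
grip_width: 0.567
```

```bash
python3 to.py .447 .0715 .027 95.1; python3 -c "
from h import *
r=snap('wrist','w16.png');r=snap('scene','s16.png')
im=cv2.imread('pics/s16.png')[130:250,160:300]; cv2.imwrite('pics/c16.png',cv2.resize(im,None,fx=5,fy=5,interpolation=cv2.INTER_CUBIC))"
```

```text
t 13.15 p [0.4472 0.0719 0.026 ] yaw 94.91 zaxis [ 0.011 -0.001 -1.   ] F [-1.5 -0.8 10.1] w 0.567 q7 -0.61
shift mm [-0.4 -0.2 -1. ] twist -0.2
```

View pics/c16.png

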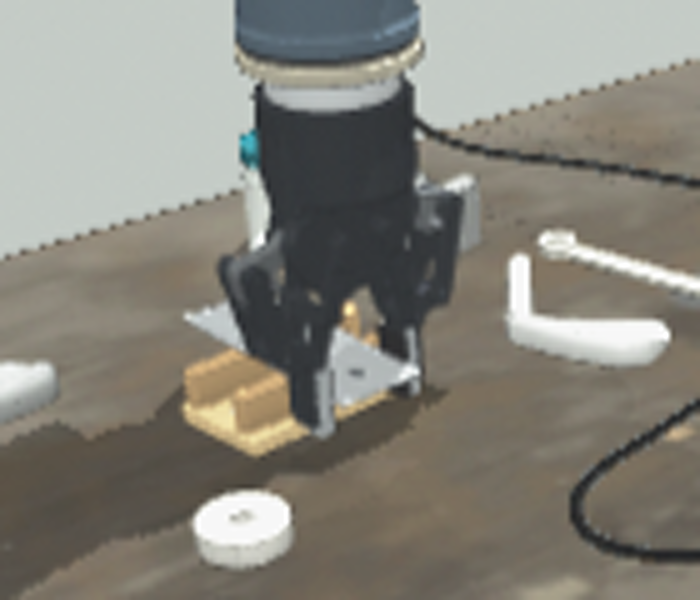

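View pics/w16.png

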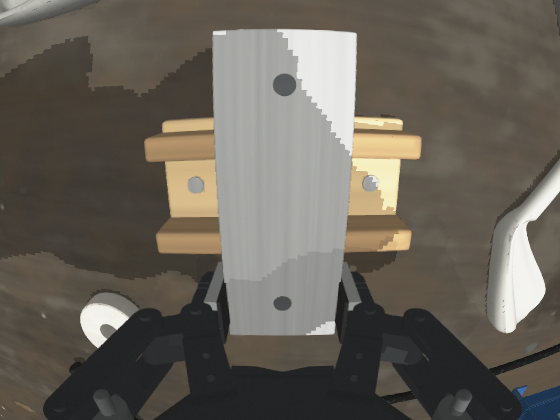

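Request:
{"method": "send_rows", "body": {"increments": [[[0,0,0,0],[0,0,0,0],[0,0,0,0],[0,0,0,0],[0,0,0,0]]], "claw": -1}}

```text
clock: 13.75
tool_pos: [0.4472, 0.0719, 0.026]
orientation: [0.004, 0.676, 0.737, 0.003]
contact_force: [0.1, -0.3, 0.4]
grip_width: 0.999
```

Request:
{"method": "send_rows", "body": {"increments": [[[0,0,0,0],[0,0,-10,0],[0,0,-30,0],[0,0,-60,0],[0,0,-90,0]]]}}

```text
clock: 14.25
tool_pos: [0.4456, 0.072, 0.1174]
orientation: [0.004, 0.676, 0.737, 0.003]
contact_force: [0.1, 0.8, 0.2]
grip_width: 1.0
```

```bash
python3 to.py .447 -.15 .2 95.1; python3 -c "
from h import *
r=snap('wrist','w17.png')"
```

```text
t 14.25 p [0.4456 0.072  0.1174] yaw 94.93 zaxis [ 0.01  -0.001 -1.   ] F [0.1 0.8 0.2] w 1.0 q7 -0.5
shift mm [-221.5  -16.9  -82.3] twist -0.2
```

View pics/w17.png

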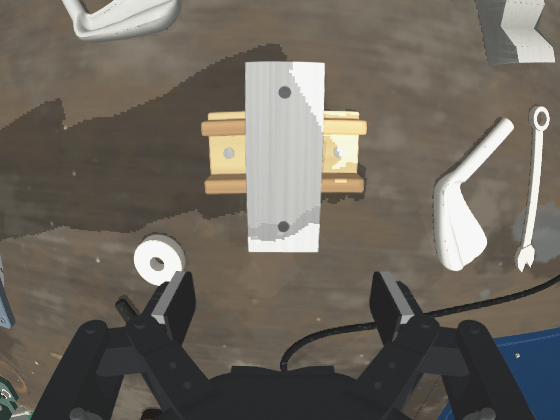

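Placed and free. Move away so the fixed cameras can verify.

Request:
{"method": "send_rows", "body": {"increments": [[[-30,0,-20,0],[-70,2,-45,0],[-115,5,-65,0],[-160,8,-80,0],[-200,10,-80,0]]]}}

```text
clock: 14.8
tool_pos: [0.4741, -0.1283, 0.2046]
orientation: [0.008, 0.676, 0.737, 0.006]
contact_force: [0.8, 0.8, -0.3]
grip_width: 1.002
```

Request:
{"method": "send_rows", "body": {"increments": [[[-40,0,0,0],[-80,0,0,0],[-120,0,0,0],[-150,0,0,0],[-150,0,0,0]]]}}

```text
clock: 15.3
tool_pos: [0.4858, -0.2827, 0.2052]
orientation: [0.008, 0.679, 0.734, 0.005]
contact_force: [0.8, 0.7, -0.6]
grip_width: 1.003
```

```bash
python3 -c "
from h import *
r=snap('top','t18.png');r=snap('scene','s18.png')
im=cv2.imread('pics/t18.png')
cv2.imwrite('pics/c18.png',cv2.resize(im[190:290,130:220],None,fx=6,fy=6,interpolation=cv2.INTER_CUBIC))
im=cv2.imread('pics/s18.png')[170:240,170:270]; cv2.imwrite('pics/c19.png',cv2.resize(im,None,fx=7,fy=7,interpolation=cv2.INTER_CUBIC))"
```

```text
(no output)
```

View pics/c18.png

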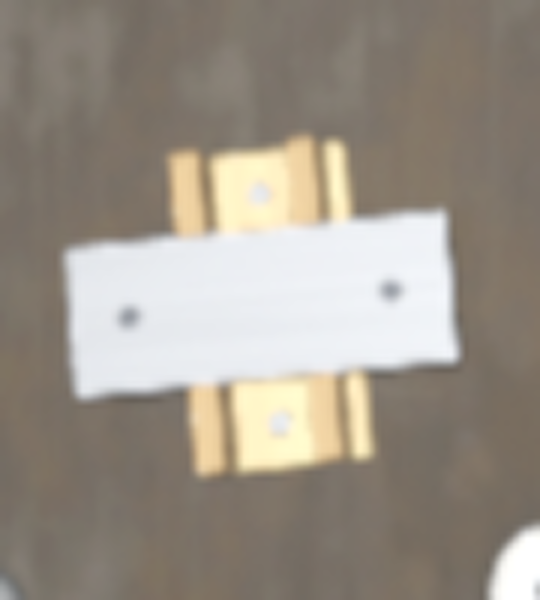

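View pics/c19.png

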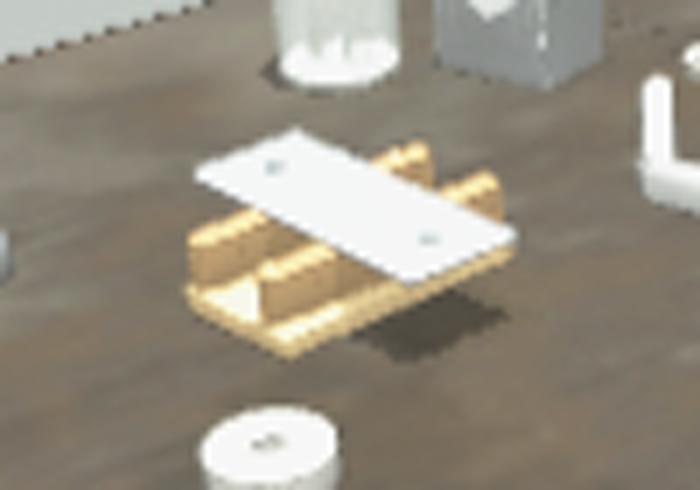

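View pics/t18.png

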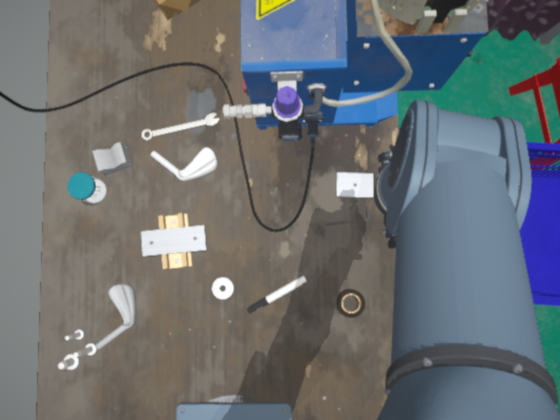

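```bash
python3 - <<'E'
from h import *
r=env.read_camera('top')
c=lambda u,v:px2w(r,130+(u+.5)/6-.5,190+(v+.5)/6-.5,.035)
L=np.array([c(*p) for p in((65,247),(444,211),(458,360),(78,398))]);m=L.mean(0)
D=np.array([c(129,317),c(391,291)]);v=D[0]-D[1];print(m,D.mean(0),'ang',np.degrees(np.arctan2(v[1],v[0])))
a=np.radians(5.1);d=m[:2]-[.4428,.1187];print('rest frame mm',1000*np.array([d@[np.cos(a),np.sin(a)],d@[-np.sin(a),np.cos(a)]]))
s=env.state();print(s['clock'],np.round(s['contact_force'],1))
E
```

```text
[0.44293879 0.11625271 0.035     ] [0.4428813  0.11660147 0.035     ] ang 94.50474229569801
rest frame mm [-0.07930517 -2.44994313]
15.45 [ 0.5  0.5 -0.5]
```

```bash
python3 -c "
from h import *
print(env.sign_off())"
```

```text
the job is handed in; nothing more can be done
None
```

The long shim is lying flat and released across both battens of the rest, and the job was handed in at about 15.5 s; `sign_off` reported no verdict.

I pressed the strip with shut fingertips at about 12 N (21 N for a moment at first contact). I dragged it until about 50 mm stuck out over the edge, then gripped that part across its width. I lifted it level, carried it at about x = 0.45 m, set it down and opened the gripper.

- **Position:** the top camera puts the strip's centre about 0 mm off along the battens and 2.5 mm off across them (limits 25 and 15 mm).
- **Squareness:** its length is within about 1° of square to the battens.
- **Flatness:** I judged this by eye from the scene camera; it looks level on both battens.
- **Arm:** it stands clear and the measured force is about zero.
- **Short shim:** it looks the same in the top view before and after; I did not re-measure it.

Two readings disagreed or fell short:

- **Bench edge:** the scene camera placed the edge up to 10 mm farther out than the top camera did. The wrist view agreed with the top camera, and the overhang was enough under either reading.
- **Strip angle during the drag:** the strip turned only about 6° of the 16° I twisted. I matched the grip to its actual angle.

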